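Start a dry leak test on a watch

TASK

Start the leak test on the watch that lies in the chamber: push the hood down until it is fully shut, then switch the control unit on by pressing the blue-dot end of its white rocker right down, then press the green start key fully in and let it come up again. Press neither the red nor the yellow key, do not open the hood wider, and leave the watch and everything else on the bench where it is; nothing is to be picked up.

Things in the scene. Friction and masses are not known exactly. Their poses are not given: they have to be found in the camera images.
- chamber: leak-test chamber, fixed: black block 140 x 140 mm with a steel rim 60 mm above the bench and a 25 mm deep recess (walls 14 mm) where the watch lies. Origin under its centre; its x axis points to the rear side (away from the robot at yaw 0), where the hood is hinged, z up
- hood_hinge (a point): on the hood's hinge line (parallel to the chamber's y axis), middle of the chamber's rear rim, 70 mm from the chamber's centre along its x, 60 mm above the bench; the underside of the hood swings about it
- hood (a joint): hood angle, rad: 0 = fully shut, flat on the rim; grows as it opens, stop at 1.3; starts 0.4 to 0.8. Flat aluminium frame with a clear window, 136 mm from hinge to free edge, 140 mm wide, 14 mm thick; its whole top, window included, is solid. Stiff hinge (about 0.3 N m), stays where left; 3 to 6 N pressed down on its top shuts it; shut, its top is 74 mm above the bench
- hood_lip (a point): orange pad in the middle of the hood's top face, 15 mm from its free edge, 121 mm from the hinge along the hood; moves with the hood
- console: control unit, fixed, left or right of the chamber: grey box 130 mm deep (x) x 200 mm wide (y), level panel 45 mm above the bench. Origin under its centre; x axis points away from the robot at yaw 0. Three round keys in a row 33 mm before its centre (x -33), at y +60, 0, -60 mm, colours in any order; a white rocker behind them, and a green display beside the rocker
- rocker (a joint): power rocker, rad: -0.2 = off (blue-dot end raised), +0.2 = on (blue-dot end fully down); stays where left; 2 to 4 N on the blue-dot half tips it. White V-topped rocker, 54 mm along console y, 28 mm wide; pivot at console x +32, y -45 mm. The blue-dot half reaches 27 mm towards console -y; off, it slopes up outwards 0.4 rad (end 70 mm above the bench); fully on, it lies level at 59 mm
- rocker_dot (a point): the blue dot on top of the rocker, 18 mm from the pivot, on the end to press for on; moves with the rocker
- green_key (a joint): green start key, m: 0 = up, 0.006 = fully in; a spring of at most 4 N lifts it again when let go. Round key, 24 mm across, in a fixed black collar 40 mm across whose top is 57 mm above the bench; pressed straight down; fully in, its top is 61 mm above the bench
- green_key_top (a point): middle of the top of the green key (at rest 67 mm above the bench); moves with the key
- red_key (a joint): red stop key, m: 0 = up, 0.006 = fully in; a spring of at most 4 N lifts it again when let go. Round key, 24 mm across, in a fixed black collar 40 mm across whose top is 57 mm above the bench; pressed straight down; fully in, its top is 61 mm above the bench
- red_key_top (a point): middle of the top of the red key (at rest 67 mm above the bench); moves with the key
- yellow_key (a joint): yellow print key, m: 0 = up, 0.006 = fully in; a spring of at most 4 N lifts it again when let go. Round key, 24 mm across, in a fixed black collar 40 mm across whose top is 57 mm above the bench; pressed straight down; fully in, its top is 61 mm above the bench
- yellow_key_top (a point): middle of the top of the yellow key (at rest 67 mm above the bench); moves with the key
- watch: steel watch head, 42 mm across, 10 mm high, lying loose in the test chamber; origin under its centre; to be left alone
- driver_stand: round aluminium stand with five upright screwdrivers, 84 mm across, about 120 mm tall; origin under its centre; to be left alone
- holder: small open steel movement holder, 60 mm across, 34 mm high; origin under its centre; to be left alone
- loupe: black eye loupe standing on its wide end, 34 mm across, 34 mm high; origin under its centre; to be left alone
- tweezers: steel tweezers lying flat, about 123 mm long along their x axis, 12 mm wide, 7 mm high; origin near the middle, on the bench; to be left alone
- cushion: round black casing cushion with a brass movement on it, 94 mm across, 30 mm high; origin under its centre; to be left alone
- oil: small amber oil jar with black cap, 32 mm across, 60 mm high; origin under its centre; to be left alone

How it is judged:
By the outcome, as a careful person would: the job done as asked, in the order asked, and still so for the second after the job is handed in, with the robot touching nothing.
It also fails if it takes over 45 s, if anything falls off the work surface, if the arm or the gripper's body presses on something with over 40 N, if the wrist force passes 120 N, or if a joint passes its speed limit or range.

ROBOT

A 6-joint arm with a two-finger parallel gripper is mounted at the origin on the work surface. World frame = base frame: x ahead of the robot, y to its left, z up, the work surface at z = 0. Lengths are in mm, angles in rad, forces in N, time in s.
With the tool pointing down it reaches from about 400 to 925 mm from the base axis. Payload 12.5 kg.
Tool frame: the origin (TCP) lies at the very end of the fingers, on their centre line; the grasp point (between the pads) lies 19 mm behind it; z points along the fingers, y is the direction in which the jaws open and shut (so a half turn about z gives the same grasp; the last joint's range is limited). The gripper opens to 95 mm and grips with 3 to 60 N. Pads are 20 mm wide; open, the fingers measure 119 mm over their backs; the gripper's body (75 mm by 180 mm) begins 59 mm behind the grasp point.
Start: joints at [-1.441, 0.491, 1.559, -0, 1.092, -0.106], TCP at [146.035, -607.717, 214.661] pointing down, gripper open.
Joint ranges: [-3.1, 3.1], [-0.84, 2.19], [0.05, 2.79], [-1.13, 4.28], [0.06, 2.93], [-2.69, 2.69]. Speed limits (rad/s): [2.22, 2.22, 2.79, 3.14, 3.14, 3.14].

INTERFACE

Orientations are given as [roll, pitch, yaw] about the fixed x, y, z axes, in that order (R = Rz(yaw) Ry(pitch) Rx(roll)).
In Python, from cell import env gives the robot as it stands.
- The arm moves only by the shell command python3 -m pendant 'ROWS'. ROWS is JSON, a list that holds one entry, the list of rows, each a list of 5 numbers: the opening, from 0 (shut) to 1 (fully open), then the shift along the tool's x, y, z in m, then the turn about the tool's z in rad. A call has exactly 8 rows; each row is the pose to reach, as a shift and turn from the pose commanded when the call began, along the tool's axes at that moment; what a row does not reach only later rows make up. A row lasts 1/10 s, in which the tool goes at most 50 mm and 8.59 degrees, less where a joint would pass 70% of its speed; a pose out of reach is approached as far as the arm can. A call with a gripper value outside its range is refused whole. The fingers move at their own pace and stop on an object; the grip force is fixed at half the most. Time passes only in rows, so rows that repeat a pose let the fingers close, or fill a call up. It gives the time, the measured TCP pose, the force and the opening at its end, in the units of the state.
- env.state(): the state, without advancing time (a new reading comes with each control period).
- env.read_camera(name): name is "scene" or "top" or "wrist"; returns a dict with "image" (420x560x3 uint8, blue, green, red), "range_z" (420x560 float32, mm along the optical axis (not along the pixel's ray), 0 where there is no reading), "fx", "fy", "cx", "cy" (pixels), "rvec" (rotation vector, rad) and "tvec" (3), from world to camera coordinates, as OpenCV has them; the wrist camera has in their place "tool_from_camera" (4x4, takes a point from camera to tool coordinates, whose origin is the TCP and whose axes are the flange's). Camera axes: x right, y down, z forward; pixel columns grow to the right and rows downward; lengths in mm; the calibration is good to about 2 mm. A picture is of the moment at which its call begins: read the wrist's pose just before it.
- env.job_done(): hands the job in, once; it reports no verdict.
The state is a dict: "t": time; "joints": joint angles; "qvel": joint speeds; "tau": joint torques, N m; "eef_pos": TCP position; "tcp_rot": TCP orientation; "ft_force": force on the tool from outside, world axes, zero at the start; "moment": the same for the moment, N m; "opening": opening from 0.0 (shut) to 1.0 (fully open).
Only numpy, scipy, OpenCV 4.12 (cv2) and the standard library are available. Lean on these libraries where they do the work, as an engineer would, in place of code of your own. Each camera call takes 0.05 s, during which the arm holds its last target. There are 200 camera calls.

## Working session

There is one attempt and no reset: what is moved stays moved. The work goes in short steps, Python scripts to look and compute and a shell command to move; the robot and the scene stay as the last step left them, time stands still between calls to the robot, and variables do not carry over. Pictures are saved under pics/ and viewed, about 8 in all and at most 12, crops included, and the job is handed in when it is done.

```bash
mkdir -p pics
cat > h.py <<'E'
import numpy as np,cv2
from cell import env
def look(n,name):
    c=env.read_camera(n); cv2.imwrite(f'pics/{name}.png',c['image']); np.savez(f'pics/{name}.npz',**c); return c
def world(c,u,v,z=None):
    R=cv2.Rodrigues(np.array(c['rvec'],float))[0]; t=np.array(c['tvec'],float).ravel()
    d=np.array([(u-c['cx'])/c['fx'],(v-c['cy'])/c['fy'],1.]); o=-R.T@t; w=R.T@d
    s=(z-o[2])/w[2] if z is not None else float(c['range_z'][int(round(v)),int(round(u))])
    return o+s*w
E
python3 - <<'E'
from h import *
a=look('top','top1');b=look('scene','scene1')
s=env.state();print(s['t'],s['eef_pos'],s['tcp_rot'],s['ft_force'])
E
```

```text
0.1 [ 146.01281651 -607.49018457  214.13490746] [-3.14061477e+00 -8.18787215e-05  2.35837741e-01] [ 0.6429736  -0.10854604 -0.40616069]
```

View pics/top1.png

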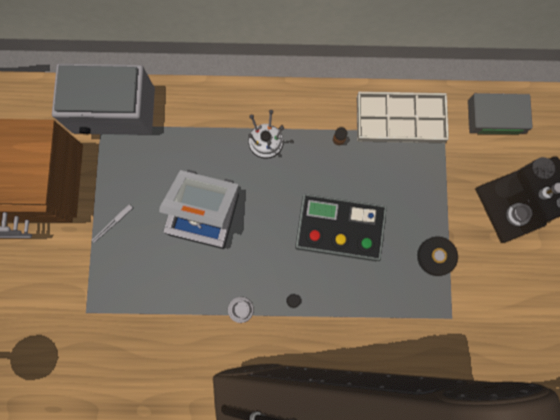

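View pics/scene1.png

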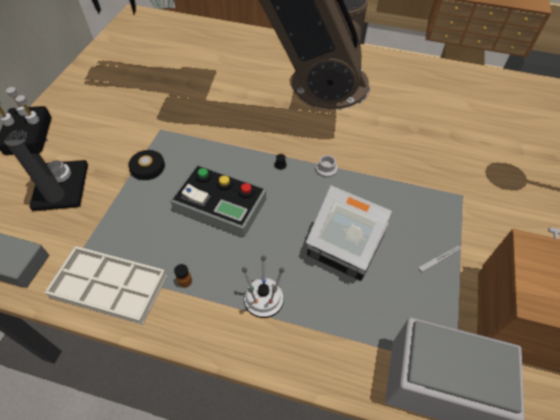

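Top view: hood pad at about (193,211), keys red (315,235), yellow (341,239) and green (367,243), rocker dot (371,215). The hood is open with its free edge towards the robot.

```bash
cat > m.py <<'E'
from h import *
def cen(im,lo,hi,box):
    x0,y0,x1,y1=box; h=cv2.cvtColor(im,cv2.COLOR_BGR2HSV)[y0:y1,x0:x1]
    m=cv2.inRange(h,np.array(lo),np.array(hi)); n,_,st,ce=cv2.connectedComponentsWithStats(m)
    i=1+np.argmax(st[1:,4]); return ce[i]+[x0,y0],st[i,4]
col={'red':((0,150,60),(6,255,255)),'yellow':((20,150,80),(32,255,255)),'green':((50,120,50),(80,255,255)),'dot':((100,100,40),(125,255,255)),'lip':((7,170,120),(18,255,255))}
bx={'top1':dict(red=(305,225,325,245),yellow=(331,229,351,249),green=(357,233,377,253),dot=(362,207,380,222),lip=(175,200,212,222)),
'scene1':dict(red=(236,180,256,197),yellow=(215,172,235,190),green=(194,165,213,182),dot=(180,180,198,198),lip=(340,192,375,218))}
res={}
for k in col:
    rays=[]
    for n in bx:
        c=np.load(f'pics/{n}.npz')
        try: (u,v),a=cen(c['image'],*col[k],bx[n][k])
        except Exception as e: print(k,n,'none');continue
        z={'dot':67.,'lip':None}.get(k,67.)
        print(k,n,np.round((u,v),1),a,'plane',None if z is None else world(c,u,v,z).round(1),'range',world(c,u,v).round(1))
        R=cv2.Rodrigues(c['rvec'])[0];t=c['tvec'].ravel()
        P=np.diag([1,1,1.])@np.c_[R,t]; rays.append((P,np.array([(u-c['cx'])/c['fx'],(v-c['cy'])/c['fy']])))
    if len(rays)==2:
        X=cv2.triangulatePoints(rays[0][0],rays[1][0],rays[0][1],rays[1][1]).ravel();print('   tri',(X[:3]/X[3]).round(1))
E
python3 m.py
```

```text
red top1 [314.3 235. ] 93 plane [ 534.2 -100.9   67. ] range [ 533.5 -100.6   72.3]
red scene1 [245.7 187.7] 94 plane [ 536.2 -100.2   67. ] range [538.2 -99.3  69.7]
   tri [ 534.5 -101.    64.8]
yellow top1 [340.2 239. ] 97 plane [ 526.  -160.1   67. ] range [ 525.9 -160.    67.7]
yellow scene1 [223.9 180. ] 88 plane [ 528.1 -159.3   67. ] range [ 529.6 -158.5   69. ]
   tri [ 526.3 -160.3   64.6]
green top1 [366.3 242.7] 87 plane [ 518.4 -219.7   67. ] range [ 518.2 -219.5   68.5]
green scene1 [202.3 172.6] 81 plane [ 520.7 -218.7   67. ] range [ 524.8 -216.3   72.3]
   tri [ 518.7 -220.    64.4]
dot top1 [370.5 215.3] 14 plane [ 582.2 -230.3   67. ] range [ 582.  -230.1   68.2]
dot scene1 [188.  189.7] 7 plane [ 581.2 -231.2   67. ] range [ 583.7 -229.5   70.5]
   tri [ 582.1 -230.3   68.3]
lip top1 [192.9 210.1] 73 plane None range [573.9 167.  143.2]
lip scene1 [357.4 203.9] 89 plane None range [571.6 166.8 147.5]
   tri [572.8 166.4 148.9]
```

```bash
python3 -m pendant '[[[0,0.35,-0.18,0,0.371],[0,0.35,-0.18,0,0.371],[0,0.35,-0.18,0,0.371],[0,0.35,-0.18,0,0.371],[0,0.35,-0.18,0,0.371],[0,0.35,-0.18,0,0.371],[0,0.35,-0.18,0,0.371],[0,0.35,-0.18,0,0.371]]]'
python3 - <<'E'
from h import *
# hood corner/lip yaw from lip mask
c=np.load('pics/top1.npz');im=c['image']
h=cv2.cvtColor(im,cv2.COLOR_BGR2HSV);m=cv2.inRange(h,(7,170,120),(18,255,255));m[:200]=0;m[222:]=0;m[:,:175]=0;m[:,212:]=0
p=cv2.findNonZero(m).reshape(-1,2);W=np.array([world(c,u,v,146.) for u,v in p])[:,:2]
r=cv2.minAreaRect(W.astype(np.float32));print(r)
for x in ((163,203),(165,232),(225,244)): print(x,world(c,*x,60.).round(0))
E
```

```text
t: 0.9
eef_pos: [445.7, -349.1, 214.5]
tcp_rot: [-3.141, 0.0, -0.135]
ft_force: [-0.5, 0.5, -0.2]
opening: 0.382
((573.499267578125, 166.88589477539062), (46.223018646240234, 6.859388828277588), 76.78460693359375)
(163, 203) [604. 250.  60.]
(165, 232) [537. 242.  60.]
(225, 244) [511. 103.  60.]
```

```bash
python3 -m pendant '[[[0,0.04,-0.39,0,0],[0,0.04,-0.39,0,0],[0,0.04,-0.39,0,0],[0,0.04,-0.39,0,0],[0,0.04,-0.39,0,0],[0,0.04,-0.39,0,0],[0,0.04,-0.39,0,0],[0,0.04,-0.39,0,0]]]'
```

```text
t: 1.7
eef_pos: [536.6, 32.6, 214.5]
tcp_rot: [3.142, 0.0, -0.134]
ft_force: [0.3, -0.6, 0.0]
opening: 0.004
```

```bash
python3 -m pendant '[[[0,0.004,-0.045,0,0],[0,0.008,-0.090,0,0],[0,0.013,-0.138,0,0],[0,0.013,-0.138,0,0],[0,0.013,-0.138,0.02,0],[0,0.013,-0.138,0.035,0],[0,0.013,-0.138,0.05,0],[0,0.013,-0.138,0.05,0]]]'
python3 - <<'E'
from h import *
look('scene','scene2')
E
```

```text
t: 2.5
eef_pos: [567.0, 164.4, 162.7]
tcp_rot: [3.14, 0.004, -0.136]
ft_force: [-0.4, -0.4, 1.2]
opening: 0.006
```

View pics/scene2.png

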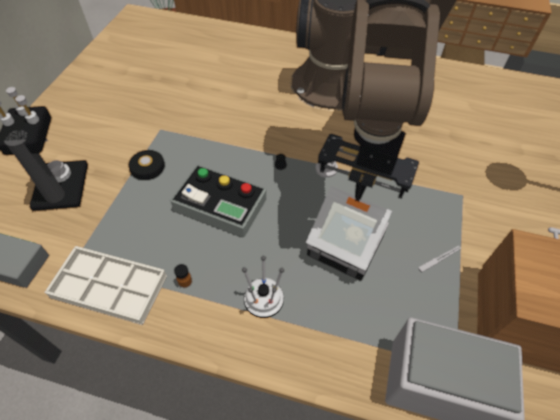

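The closed fingertips sit just above the orange pad, around (360,193), with nothing in the way. I'll push down now.

```bash
python3 -m pendant '[[[0,0,0,0.01,0],[0,0,0,0.02,0],[0,0,0,0.03,0],[0,0,0,0.04,0],[0,0,0,0.05,0],[0,0,0,0.06,0],[0,0,0,0.07,0],[0,0,0,0.075,0]]]'
```

```text
t: 3.35
eef_pos: [567.6, 165.1, 88.3]
tcp_rot: [3.141, 0.001, -0.135]
ft_force: [-1.2, 1.1, 1.8]
opening: 0.007
```

```bash
python3 -m pendant '[[[0,0,0,0.005,0],[0,0,0,0.01,0],[0,0,0,0.013,0],[0,0,0,0.015,0],[0,0,0,0.016,0],[0,0,0,0.016,0],[0,0,0,0.016,0],[0,0,0,0.016,0]]]'
```

```text
t: 4.15
eef_pos: [568.0, 165.1, 74.2]
tcp_rot: [-3.142, -0.0, -0.135]
ft_force: [-2.5, 0.8, 7.0]
opening: 0.004
```

```bash
python3 -m pendant '[[[0,0,0,0.001,0],[0,0,0,0.002,0],[0,0,0,0.002,0],[0,0,0,0.002,0],[0,0,0,0.002,0],[0,0,0,0.002,0],[0,0,0,0.002,0],[0,0,0,0.002,0]]]'; python3 -m pendant '[[[0,0,0,-0.03,0],[0,0,0,-0.07,0],[0,0,0,-0.1,0],[0,0,0,-0.1,0],[0,0.008,0.045,-0.1,0],[0,0.01,0.09,-0.1,0],[0,0.01,0.135,-0.1,0],[0,0.01,0.18,-0.1,0]]]'
python3 - <<'E'
from h import *
look('top','top2');look('scene','scene3')
a=cv2.imread('pics/top2.png')[160:270,140:400];b=cv2.imread('pics/scene3.png')[150:300,150:420]
cv2.imwrite('pics/c3.png',np.vstack([cv2.resize(a,(700,296),interpolation=2),cv2.resize(b,(540,300),interpolation=2)[:, :].copy() if 0 else cv2.copyMakeBorder(cv2.resize(b,(540,300),interpolation=2),0,0,0,160,0)]))
c=np.load('pics/scene3.npz')
for p in((360,198),(350,235),(330,215),(375,230)):print(world(c,*p).round(1))
E
```

```text
t: 4.95
eef_pos: [568.0, 165.1, 74.0]
tcp_rot: [-3.141, -0.001, -0.135]
ft_force: [-9.3, -1.7, 27.0]
opening: 0.005
t: 5.75
eef_pos: [553.1, -16.2, 170.9]
tcp_rot: [3.141, 0.0, -0.135]
ft_force: [1.2, 1.0, -0.5]
opening: 0.006
[433.5 173.4  -1.1]
[603.7 167.5  73.5]
[564.5 113.4  76. ]
[575.7 219.1  74.8]
```

View pics/c3.png

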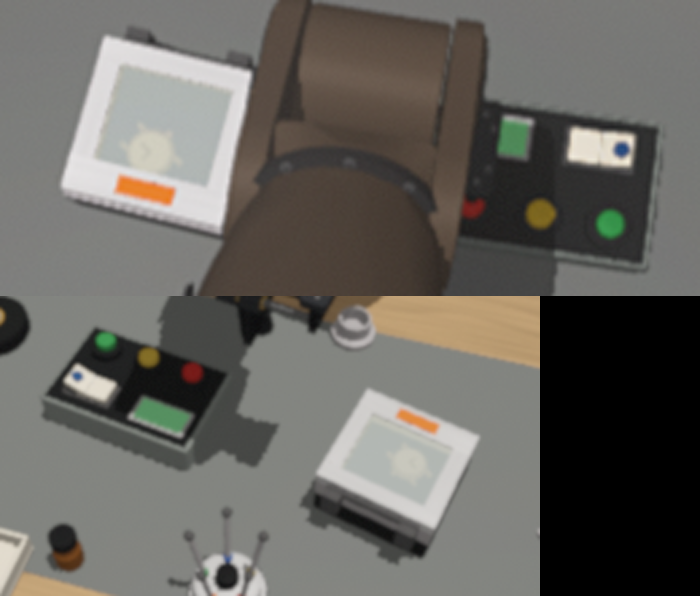

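Hood is flat: its top measures 74–76 mm, and the TCP stood at 74.0 under 27 N. Next is the rocker.

```bash
python3 -m pendant '[[[0,0.012,0.045,0,0],[0,0.025,0.09,0,0],[0,0.038,0.135,0,0],[0,0.05,0.18,0,0],[0,0.058,0.21,0,0],[0,0.058,0.21,0.03,0],[0,0.058,0.21,0.06,0],[0,0.058,0.21,0.08,0]]]'
python3 - <<'E'
from h import *
look('scene','scene4');s=env.state();print(s['eef_pos'],s['tcp_rot'])
look('wrist','w4')
a=cv2.imread('pics/scene4.png')[130:250,140:300];cv2.imwrite('pics/c4.png',np.hstack([cv2.resize(a,(400,300),interpolation=2),cv2.resize(cv2.imread('pics/w4.png'),(400,300))]))
E
```

```text
t: 6.65
eef_pos: [582.2, -230.1, 89.0]
tcp_rot: [-3.141, 0.002, -0.136]
ft_force: [0.5, -0.7, -0.6]
opening: 0.003
[ 581.23824622 -229.44395118   86.39053361] [-3.13973492  0.00544157 -0.13526804]
```

View pics/c4.png

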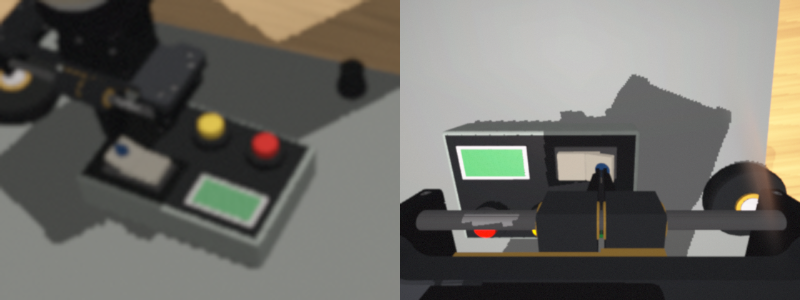

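The fingertip hangs right over the blue dot (wrist crop about (602,170)). Now pressing down.

```bash
python3 -m pendant '[[[0,0.001,0.002,0.006,0],[0,0.001,0.002,0.011,0],[0,0.001,0.002,0.016,0],[0,0.001,0.002,0.02,0],[0,0.001,0.002,0.024,0],[0,0.001,0.002,0.027,0],[0,0.001,0.002,0.028,0],[0,0.001,0.002,0.028,0]]]'
```

```text
t: 7.55
eef_pos: [583.6, -232.7, 63.6]
tcp_rot: [3.141, -0.0, -0.135]
ft_force: [-0.1, 0.2, 0.7]
opening: 0.006
```

```bash
python3 -m pendant '[[[0,0,0,0.002,0],[0,0,0,0.003,0],[0,0,0,0.004,0],[0,0,0,0.005,0],[0,0,0,0.006,0],[0,0,0,0.006,0],[0,0,0,0.006,0],[0,0,0,0.006,0]]]'
```

```text
t: 8.35
eef_pos: [583.7, -232.8, 59.1]
tcp_rot: [3.141, -0.001, -0.135]
ft_force: [-4.8, 0.1, 15.7]
opening: 0.002
```

```bash
python3 -m pendant '[[[0,0,0,-0.02,0],[0,0,0,-0.04,0],[0,0,0,-0.04,0],[0,-0.03,-0.002,-0.04,0],[0,-0.065,-0.005,-0.04,0],[0,-0.065,-0.005,-0.035,0],[0,-0.065,-0.005,-0.035,0],[0,-0.065,-0.005,-0.035,0]]]'
python3 - <<'E'
from h import *
look('scene','scene5');s=env.state();print(s['eef_pos'],s['tcp_rot'])
look('wrist','w5')
a=cv2.imread('pics/scene5.png')[130:250,140:300];cv2.imwrite('pics/c5.png',np.hstack([cv2.resize(a,(400,300),interpolation=2),cv2.resize(cv2.imread('pics/w5.png'),(400,300))]))
E
```

```text
t: 9.15
eef_pos: [520.4, -219.1, 92.2]
tcp_rot: [-3.142, -0.0, -0.135]
ft_force: [0.7, 1.0, -0.2]
opening: 0.003
[ 520.44665571 -219.0705293    92.2914749 ] [ 3.14155429e+00 -1.15164448e-04 -1.35116617e-01]
```

View pics/c5.png

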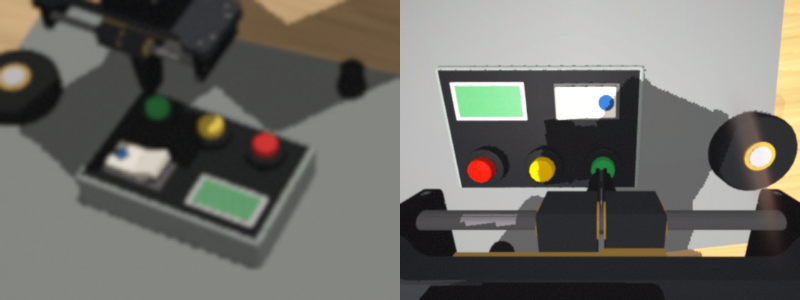

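The rocker has tipped: its blue end lies low and the other half is raised. The finger is over the green key (wrist crop about (602,168)).

```bash
python3 -m pendant '[[[0,-0.001,0,0.01,0],[0,-0.001,0,0.018,0],[0,-0.001,0,0.023,0],[0,-0.001,0,0.026,0],[0,-0.001,0,0.029,0],[0,-0.001,0,0.031,0],[0,-0.001,0,0.032,0],[0,-0.001,0,0.032,0]]]'
```

```text
t: 10.05
eef_pos: [518.6, -218.6, 61.2]
tcp_rot: [3.142, 0.0, -0.135]
ft_force: [-3.9, 2.7, 8.8]
opening: 0.006
```

```bash
python3 -m pendant '[[[0,0,0,0.001,0],[0,0,0,0.001,0],[0,0,0,0.001,0],[0,0,0,0.001,0],[0,0,0,0.001,0],[0,0,0,0.001,0],[0,0,0,0.001,0],[0,0,0,0.001,0]]]'; python3 -m pendant '[[[0,0,0,-0.02,0],[0,0,0,-0.05,0],[0,0,0,-0.09,0],[0,0,0,-0.12,0],[0,-0.03,0.04,-0.13,0],[0,-0.05,0.085,-0.13,0],[0,-0.07,0.13,-0.13,0],[0,-0.07,0.16,-0.13,0]]]'
python3 - <<'E'
from h import *
look('scene','scene6');look('top','top6')
a=cv2.imread('pics/scene6.png')[130:280,140:420];b=cv2.imread('pics/top6.png')[120:330,80:470]
cv2.imwrite('pics/c6.png',np.vstack([cv2.resize(a,(560,300),interpolation=2),cv2.resize(b,(560,300),interpolation=2)]))
c=np.load('pics/scene6.npz')
for p in((203,172),(350,240),(340,215),(375,225),(360,205)):print(world(c,*p).round(1))
E
```

```text
t: 10.85
eef_pos: [518.7, -218.7, 61.0]
tcp_rot: [3.141, -0.0, -0.135]
ft_force: [-5.9, 3.0, 18.5]
opening: 0.007
t: 11.65
eef_pos: [425.7, -370.1, 190.2]
tcp_rot: [3.141, -0.001, -0.137]
ft_force: [-0.1, 0.6, 0.6]
opening: 0.005
[ 521.1 -216.3   70.4]
[614.8 169.9  70.5]
[554.9 135.4  71.7]
[562.7 217.   75.5]
[458.5 177.1   2.1]
```

View pics/c6.png

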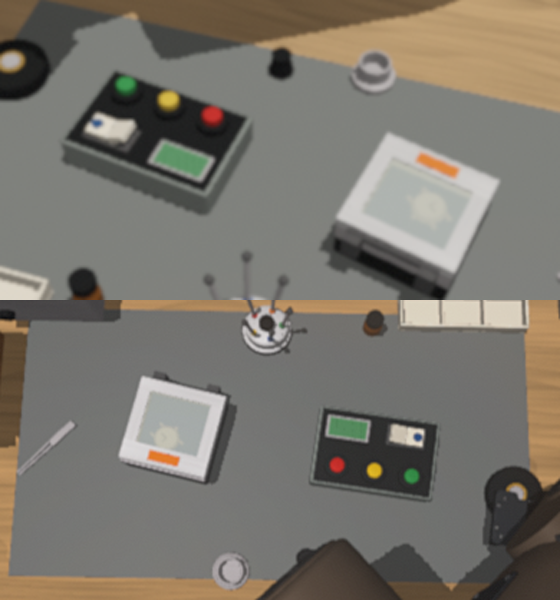

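The hood is flat, the rocker's blue end is down, the green key is back up, and nothing else has moved. The arm is clear of everything, so I'm handing in.

```bash
python3 -c "
from cell import env
print(env.state()['ft_force']); print(env.job_done())"
```

```text
[ 0.09435449 -0.1281257  -0.14953644]
the job is handed in; nothing more can be done
None
```

The leak test is started and the job is handed in, after about 12 s of robot time. With the gripper closed, I did the three steps in the order asked:
- **Hood:** I pushed it down until it stopped. The fingertip stood at 74.0 mm under 27 N, which matches the height given for fully shut.
- **Rocker:** I pressed the blue-dot end until it stopped, at 59.1 mm under about 16 N. That matches fully on.
- **Green key:** I pressed it until it stopped, at 61.0 mm under about 18 N, which matches fully in, then let it come up.

In the last pictures the hood lies flat and the rocker's blue end is down. The camera depth at the green key's top reads about 70 mm, against 67 mm at rest, so the key is up again.

The red and yellow keys were not touched, the watch and the other things in view look unmoved, and the arm is clear with no force on the wrist. Depth readings on the hood top scattered between 70 and 76 mm, so for the hood I relied on the contact height. No check failed.

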